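# Throw the old lime away in the step bin

### The arm

A 6-joint arm with a two-finger parallel gripper is mounted at the origin on a cart in front of the work surface, level with it; the furniture and walls round the work are solid. World frame = base frame: x ahead of the robot, y to its left, z up, the work surface at z = 0. Lengths are in m, angles in rad, forces in N, time in s.
With the tool pointing down it reaches from about 0.35 to 0.975 m from the base axis. Payload 17.4 kg.
Tool frame: the origin (TCP) lies on the front face of the gripper's body, between the roots of the fingers; the fingertips stand 73 mm ahead of it and the grasp point (between the pads) lies 54 mm ahead of it; z points along the fingers, y is the line along which they close (so a half turn about z gives the same grasp; the last joint's range is limited). The gripper opens to 85 mm and grips with 20 to 120 N. Pads are 22 mm wide; open, the fingers measure 114 mm over their backs; the gripper's body (76 mm by 85 mm) begins 54 mm behind the grasp point. The pads swing forward as they close: fully open they stand 13 mm farther back than shut.
Start: joints at [-1.299, 0.116, 1.442, -0, 1.584, -0.038], TCP at [0.206, -0.643, 0.304] pointing down, gripper open.
Joint ranges: [-2.83, 2.83], [-0.83, 2.19], [0.07, 2.5], [-1.14, 4.28], [0.01, 3], [-2.97, 2.97]. Speed limits (rad/s): [1.89, 1.89, 2.22, 3.14, 3.14, 3.14].

### API

Orientations are given as a rotation vector (axis times angle).
In Python, from station import * gives the robot as it stands.
- The arm moves only by the tool jog_arm, never from a script. Its argument "commands" is a list of rows, each an object of numbers: "wx", "wy", "wz": the turn, a rotation vector about the tool's x, y, z in rad; "tx", "ty", "tz": the shift along the tool's x, y, z in cm; "grip": the opening, from 0 (shut) to 1 (fully open). A call has 1 to 12 rows; each row is the pose to reach, as a shift and turn from the pose commanded when the call began, along the tool's axes at that moment; what a row does not reach only later rows make up. A row lasts 1/8 s, in which the tool goes at most 62.5 mm and 10.7 degrees, less where a joint would pass 70% of its speed; a pose out of reach is approached as far as the arm can. A call with a gripper value outside its range is refused whole. The fingers move at their own pace and stop on an object; "squeeze" is the grip in N (left out, the last holds). Time passes only in rows, so rows that repeat a pose let the fingers close. It gives the time, the measured TCP pose, the force, the opening and the grip force at its end, in the units of the state.
- read_state(): the state, without advancing time (a new reading comes with each control period).
- get_image(name): name is "scene" or "top" or "wrist"; returns (picture, depth): 480x640x3 uint8, red, green, blue; 480x640 float32, m along the optical axis (not along the pixel's ray), 0 where there is no reading.
- camera_info(name): a dict with "fx", "fy", "cx", "cy" (pixels), "R" (3x3) and "t" (3): a world point X has camera coordinates R X + t. Camera axes: x right, y down, z forward; pixel columns grow to the right and rows downward; lengths in m; the calibration is good to about 2 mm. A picture is of the moment at which its call begins: read the wrist's pose just before it. camera_info takes no time and is no camera call; for the wrist camera it gives the pose at the moment of the call.
- sign_off(): hands the job in; it is judged then, once.
Trained networks look in the newest picture that a camera, given by its name, has taken for a name from the list of things; names that differ only in an ending like _2 or _b are one class to them, and where a whole thing is asked for, a point or a joint stands for the part that bears it (a point fixed in the world has none). Each returns a list of dicts, best first, with "p" (0 to 1); they miss things now and then, are a little off and sometimes report something else, mostly with a low value. They report only what shows in the picture. A call takes as long as a camera call. They do not tell look-alikes from the thing itself.
- trace(query, camera): "mask" (480x640 bool, what is visible of it).
- pinpoint(query, camera): "point" ([x, y, z] in m, in world coordinates, good to about 4 mm: a listed point, or the origin of a listed thing).
The state is a dict: "time_s": time; "joint_pos": joint angles; "joint_vel": joint speeds; "joint_torque": joint torques, N m; "eef_pos": TCP position; "eef_rot": TCP orientation; "ft_force": force on the tool from outside, world axes, zero at the start; "wrist_torque": the same for the moment, N m; "finger_gap": finger opening in m; "gripper_force": force on a finger pad.
Only numpy, scipy, OpenCV 4.12 (cv2) and the standard library are available. Lean on these libraries where they do the work, as an engineer would, in place of code of your own. Each camera call takes 0.05 s, during which the arm holds its last target. There are 200 camera calls.

### The job

The lime lying on the chopping board has gone off, throw it away: press the pedal of the little step bin all the way down so that its lid swings up and stays open by itself, drop the lime in, and then tip the lid forward again so that it falls fully shut. The lemon stays on the board, the bin stays where it stands, and nothing else on the bar gets knocked about.

Things in the scene. Friction and masses are not known exactly. Their poses are not given: they have to be found in the camera images.
- bin: Small round counter-top step bin, brushed steel with a black foot and black rim, 160 mm across at the foot and 154 mm at the rim, 173 mm high with its lid shut, 2 kg, standing loose on the worktop. Origin: centre of its underside. Its x axis points from the pedal (front, -x side) to the lid's hinge (back, +x side), z up. The pot is open, 144 mm wide inside at the mouth, its floor 20 mm above the underside. The wall is upright, 75 mm from the axis.
- bin_tread (a point): Place to press on the bin's pedal: on top of the flat steel tread with rubber ribs, in its middle across and 138 mm in front of the bin's axis (63 mm in front of the wall), 41 mm above the worktop at rest and about 20 mm at the stop. The tread is 74 mm wide and runs from 111 to 157 mm in front of the bin's axis. Moves with the pedal.
- bin_pedal (a joint): Angle of the pedal: 0 up at rest, 0.18 fully down on its stop (21 mm lower at point bin_tread). A spring brings it back up. Pressed slowly it takes about 3 to 6 N at point bin_tread, pressed at 30 mm/s up to 12 N; then the stop is hard. The bin starts to tip at about 30 N.
- bin_lid (a joint): Angle of the bin's lid: 0 shut, 1.8 (103 degrees) leaning back on its stop. The pedal lifts it through a push rod that only pushes: pressed to its stop the pedal throws the lid past upright (about 1.53), where it stays open after the pedal is let go; from less than that it falls shut again under its own weight, damped, in about a second. A light push on its outside closes it.
- bin_mouth (a point): Centre of the bin's round mouth, in the plane of the rim, 150 mm above the worktop. Fixed to the bin.
- bin_hinge (a point): Middle of the lid's hinge line (which runs along the bin's y axis), 94 mm behind the bin's axis and 157 mm above the worktop. Fixed to the bin.
- bin_lid_front (a point): Front edge of the round lid (157 mm across, domed, up to 22 mm thick, steel, 40 g), the edge opposite the hinge and 173 mm from it. When the lid stands open this is its highest point, about 325 mm above the worktop, and the domed outside of the lid faces backward. Moves with the lid.
- lime_mid (a point): Centre of the green lime lying on the chopping board, 53 x 43 x 44 mm, its longer side along its own x axis; loose, 44 g.
- lemon_mid (a point): Centre of the yellow lemon lying on the same board, larger than the lime, 67 x 51 x 49 mm; loose, stays on the board.
- board: Wooden chopping board, 180 x 260 x 21 mm, fixed. Origin: centre of its underside; x along the 180 mm side, y along the 260 mm side, z up. Wall cabinets hang over the worktop farther back on this side (world x above 0.63, y above -0.05, less than 0.6 m up): keep the wrist clear of them.
- jigger: Brass double jigger, 44 mm across, 78 mm high, standing between the bin and the board, farther back; loose bystander. Origin: centre of its underside.
- salt_shaker: Glass salt shaker, 44 mm across, 90 mm high, standing to the right of the bin; loose bystander. Origin: centre of its underside.
Things that resemble listed ones, but are neither listed nor needed, are in the scene too. Leave any turquoise look-alike of the part that bears lemon_mid alone.

How it is judged:
By the outcome, as a careful person would: the job done as asked, in the order asked, and still so for the second after the job is handed in, with the robot touching nothing.
It also fails if it takes over 72 s, if anything falls off the work surface, if the arm or the gripper's body presses on something with over 40 N, if the wrist force passes 120 N, or if a joint passes its speed limit or range.

## Working session

There is one attempt and no reset: what is moved stays moved. The work goes in short steps, Python scripts to look and compute and a tool call to move; the robot and the scene stay as the last step left them, time stands still between calls to the robot, and variables do not carry over. Pictures are saved under pics/ and viewed, at most 12 in all, crops included, and the job is handed in when it is done.

Besides the shell and the picture viewer there is one more tool, called after "Call:" as name([rows], argument=value, ...), one row to a line, values as JSON. jog_arm: Moves the arm, as the interface text tells. Its arguments: {"type":"object","properties":{"commands":{"type":"array","items":{"type":"object","properties":{"wx":{"type":"number"},"wy":{"type":"number"},"wz":{"type":"number"},"tx":{"type":"number"},"ty":{"type":"number"},"tz":{"type":"number"},"grip":{"type":"number"}}}},"squeeze":{"type":"number"}},"required":["commands"]}

```bash
mkdir -p pics
cat > h.py <<'E'
from station import *
import numpy as np, cv2
def pp(q,c):
    for d in pinpoint(q,c)[:3]: print(q,c,np.round(d["point"],3),round(d["p"],2))
def pix(X,c):
    i=camera_info(c);p=np.array(i["R"])@np.array(X)+np.array(i["t"]);return np.round([i["fx"]*p[0]/p[2]+i["cx"],i["fy"]*p[1]/p[2]+i["cy"]])
E
python3 - <<'E'
from h import *
for c in("top","scene"):
    im,d=get_image(c); cv2.imwrite(f"pics/{c}0.png",im[:,:,::-1])
    for q in("bin","bin_tread","bin_mouth","bin_hinge","lime_mid","lemon_mid","board","jigger","salt_shaker"):
        if c=="top" or q in("bin","bin_tread","bin_hinge","lime_mid"):
            pp(q,c)
s=read_state();print(s["time_s"],s["eef_pos"],s["eef_rot"],s["ft_force"])
E
```

```text
bin_tread top [ 0.416 -0.124  0.042] 0.71
bin_mouth top [ 0.548 -0.165  0.148] 0.57
bin_hinge top [ 0.641 -0.194  0.16 ] 0.75
lime_mid top [0.502 0.275 0.048] 0.78
lemon_mid top [0.445 0.153 0.044] 0.95
lemon_mid top [0.555 0.013 0.023] 0.84
board top [ 0.48   0.221 -0.001] 0.76
jigger top [ 0.673  0.04  -0.002] 0.58
salt_shaker top [ 0.524 -0.392 -0.002] 0.56
bin scene [ 0.55  -0.166  0.003] 0.71
bin scene [ 0.549 -0.165  0.151] 0.4
bin_tread scene [ 0.417 -0.127  0.04 ] 0.66
bin_tread scene [0.5   0.284 0.047] 0.26
bin_hinge scene [ 0.639 -0.192  0.158] 0.98
lime_mid scene [0.505 0.286 0.044] 0.82
lime_mid scene [ 0.55  -0.164 -0.001] 0.67
lime_mid scene [ 0.418 -0.126  0.042] 0.19
0.75 [ 0.20578066 -0.6428677   0.30391174] [ 3.10396569e+00  4.84756075e-01 -1.64329697e-05] [ 0.59970069 -0.30554834 -0.84118063]
```

View pics/top0.png

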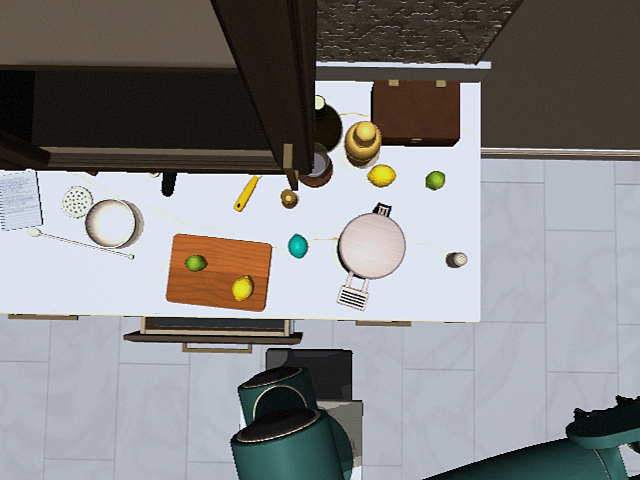

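View pics/scene0.png

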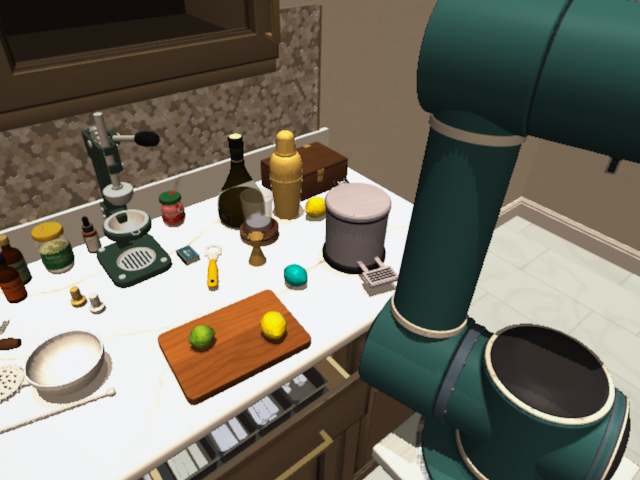

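Run:
```python
from h import *
for X in ([.502,.28,.045],[.445,.153,.044],[.555,.013,.023],[.548,-.165,.15],[.416,-.125,.041]): print(X,pix(X,"top"),pix(X,"scene"))
from scipy.spatial.transform import Rotation as R
print(R.from_rotvec(read_state()["eef_rot"]).as_matrix().round(3))
```

```text
[0.502, 0.28, 0.045] [194. 262.] [201. 336.]
[0.445, 0.153, 0.044] [243. 285.] [273. 323.]
[0.555, 0.013, 0.023] [299. 244.] [296. 274.]
[0.548, -0.165, 0.15] [371. 245.] [358. 204.]
[0.416, -0.125, 0.041] [351. 299.] [381. 275.]
[[ 0.952  0.305 -0.   ]
 [ 0.305 -0.952 -0.   ]
 [-0.     0.    -1.   ]]
```

Top view: the lime on the board is at (195,263). Things it could be mistaken for are the lime at the back right (436,180), the lemon on the board (243,287), the turquoise look-alike (298,245) and the rear lemon (382,175). I choose (195,263) because it is the green one on the board. The bin is at (371,245), with its tread at (352,298).

```bash
cat >> h.py <<'E'
from scipy.spatial.transform import Rotation as Ro
def pose(yaw,tilt=0):  # tool x at world yaw, z down, then turn about tool y
    return Ro.from_euler('z',yaw)*Ro.from_euler('x',np.pi)*Ro.from_euler('y',tilt)
def rel(X,off,R,base=None):
    "shift(cm)/turn from measured (or base) pose so that the point `off` ahead of TCP is at X"
    s=read_state(); p,R0=base or (np.array(s["eef_pos"]),Ro.from_rotvec(s["eef_rot"]))
    t=np.array(X)-R.apply([0,0,off])
    print("t cm",(R0.inv().apply(t-p)*100).round(2),"w",(R0.inv()*R).as_rotvec().round(3),"tcp",t.round(3))
E
python3 - <<'E'
from h import *
im=cv2.imread("pics/scene0.png"); cv2.imwrite("pics/crop.png",cv2.resize(im[280:400,150:310],None,fx=4,fy=4))
# lime long axis by mask points
for c in("top","scene"):
    im,d=get_image(c);m=trace("lime_mid",c)
    for q in m[:2]:
        v,u=np.nonzero(q["mask"]&(d>0));i=camera_info(c);z=d[v,u]
        P=(np.c_[(u-i["cx"])*z/i["fx"],(v-i["cy"])*z/i["fy"],z]-np.array(i["t"]))@np.array(i["R"])
        C=np.cov(P[:,:2].T);w,V=np.linalg.eigh(C);print(c,q["p"],len(P),P.mean(0).round(3),np.median(P,0).round(3),P.max(0).round(3),P.min(0).round(3),np.sqrt(w).round(4),V[:,1])
b=np.array([.549,-.165]);a=np.array([.640,-.193])-np.array([.417,-.126]);yaw=np.arctan2(a[1],a[0]);a/=np.hypot(*a);print("yaw",yaw,a)
for z in(.10,.06):
    rel([*(b-.141*a),z],.073,pose(yaw,.15))
E
```

```text
top 0.78 247 [0.501 0.276 0.058] [0.5   0.276 0.059] [0.522 0.303 0.073] [0.482 0.254 0.021] [0.0103 0.0117] [-0.02295523  0.99973649]
scene 0.82 487 [0.494 0.282 0.054] [0.492 0.282 0.056] [0.551 0.305 0.069] [0.48  0.247 0.019] [0.0098 0.0125] [0.08703565 0.9962052 ]
yaw -0.291868147807195 [ 0.957708   -0.28774187]
t cm [ 34.73 -43.65  13.17] w [-0.045  0.145  0.601] tcp [ 0.404 -0.121  0.172]
t cm [ 34.73 -43.65  17.17] w [-0.045  0.145  0.601] tcp [ 0.404 -0.121  0.132]
```

View pics/crop.png

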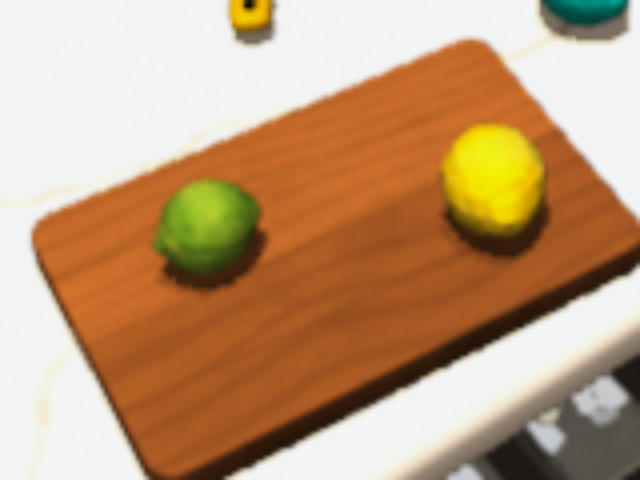

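The crop shows the green lime at (208,228), i.e. scene (202,337), alone on the left of the board, and the lemon on the right. Choice confirmed. Next I move above the tread with the fingers shut.

Call:
jog_arm([
  {"tx": 5, "ty": -6, "tz": 1, "wz": 0.15, "grip": 0},
  {"tx": 9, "ty": -11, "tz": 2, "wz": 0.3, "grip": 0},
  {"tx": 13, "ty": -16, "tz": 4, "wx": -0.02, "wy": 0.05, "wz": 0.4, "grip": 0},
  {"tx": 17, "ty": -21, "tz": 6, "wx": -0.045, "wy": 0.145, "wz": 0.5, "grip": 0},
  {"tx": 21, "ty": -26, "tz": 8, "wx": -0.045, "wy": 0.145, "wz": 0.6, "grip": 0},
  {"tx": 25, "ty": -31, "tz": 9, "wx": -0.045, "wy": 0.145, "wz": 0.6, "grip": 0},
  {"tx": 29, "ty": -36, "tz": 10, "wx": -0.045, "wy": 0.145, "wz": 0.6, "grip": 0},
  {"tx": 32, "ty": -40, "tz": 11, "wx": -0.045, "wy": 0.145, "wz": 0.6, "grip": 0},
  {"tx": 34.7, "ty": -43.6, "tz": 12, "wx": -0.045, "wy": 0.145, "wz": 0.6, "grip": 0},
  {"tx": 34.7, "ty": -43.6, "tz": 13, "wx": -0.045, "wy": 0.145, "wz": 0.6, "grip": 0},
  {"tx": 34.7, "ty": -43.6, "tz": 13.2, "wx": -0.045, "wy": 0.145, "wz": 0.6, "grip": 0},
])

```text
invalid input
```

Run:
```python
from h import *
im,_=get_image("scene");im2,_=get_image("wrist")
cv2.imwrite("pics/b.png",np.hstack([cv2.resize(im[150:330,260:470],(420,360)),cv2.resize(im2,(380,360))])[:,:,::-1])
b=np.array([.549,-.165]);yaw=-.292;a=np.array([.9577,-.2877])
for z in(.06,.02): rel([*(b-.141*a),z],.073,pose(yaw,.15))
print(read_state()["ft_force"])
```

```text
t cm [ 34.74 -43.65  17.17] w [-0.045  0.145  0.601] tcp [ 0.404 -0.121  0.132]
t cm [ 34.74 -43.65  21.17] w [-0.045  0.145  0.601] tcp [ 0.404 -0.121  0.092]
[-0.46073348  0.41690352 -0.08827404]
```

View pics/b.png

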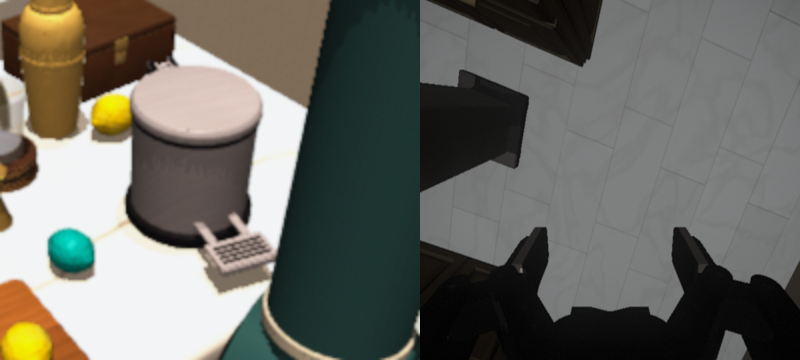

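The picture shows the arm still at its start and the bin shut at (195,160). The call was refused, so I retry with every field filled in.

Call:
jog_arm([
  {"tx": 5, "ty": -6, "tz": 1, "wx": 0, "wy": 0, "wz": 0.15, "grip": 0},
  {"tx": 9, "ty": -11, "tz": 2, "wx": 0, "wy": 0, "wz": 0.3, "grip": 0},
  {"tx": 13, "ty": -16, "tz": 4, "wx": -0.02, "wy": 0.05, "wz": 0.4, "grip": 0},
  {"tx": 17, "ty": -21, "tz": 6, "wx": -0.045, "wy": 0.145, "wz": 0.5, "grip": 0},
  {"tx": 21, "ty": -26, "tz": 8, "wx": -0.045, "wy": 0.145, "wz": 0.6, "grip": 0},
  {"tx": 25, "ty": -31, "tz": 9, "wx": -0.045, "wy": 0.145, "wz": 0.6, "grip": 0},
  {"tx": 29, "ty": -36, "tz": 10, "wx": -0.045, "wy": 0.145, "wz": 0.6, "grip": 0},
  {"tx": 32, "ty": -40, "tz": 11, "wx": -0.045, "wy": 0.145, "wz": 0.6, "grip": 0},
  {"tx": 34.7, "ty": -43.6, "tz": 12, "wx": -0.045, "wy": 0.145, "wz": 0.6, "grip": 0},
  {"tx": 34.7, "ty": -43.6, "tz": 13, "wx": -0.045, "wy": 0.145, "wz": 0.6, "grip": 0},
  {"tx": 34.7, "ty": -43.6, "tz": 13.2, "wx": -0.045, "wy": 0.145, "wz": 0.6, "grip": 0},
], squeeze=30)

```text
time_s: 2.42
eef_pos: [0.4032, -0.1215, 0.1713]
eef_rot: [3.079, -0.449, 0.229]
ft_force: [-0.0, -0.1, 0.5]
finger_gap: -0.0001
gripper_force: 0.0
```

Run:
```python
from h import *
im,_=get_image("scene");im2,_=get_image("wrist")
cv2.imwrite("pics/b2.png",np.hstack([cv2.resize(im[150:330,260:470],(420,360)),cv2.resize(im2,(380,360))])[:,:,::-1])
b=np.array([.549,-.165]);yaw=-.292;a=np.array([.9577,-.2877])
for z in(.06,.02): rel([*(b-.141*a),z],.073,pose(yaw,.15))
s=read_state();print(s["time_s"],s["ft_force"],s["finger_gap"])
```

```text
t cm [-0.6  -0.16  3.94] w [ 0.     0.001 -0.   ] tcp [ 0.404 -0.121  0.132]
t cm [-1.19 -0.16  7.89] w [ 0.     0.001 -0.   ] tcp [ 0.404 -0.121  0.092]
2.525 [-0.8729458   0.20670524  0.43770478] -0.00034523662740440703
```

View pics/b2.png

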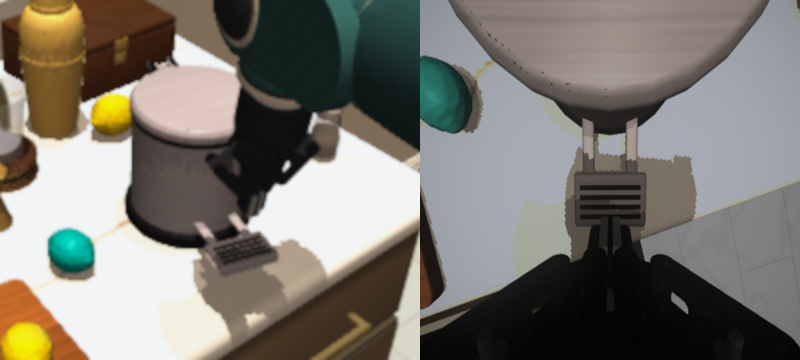

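The scene view shows the gripper over the tread at (240,250), and the wrist view shows the fingertips centred across the tread at (610,200). Before descending I check that the wrist camera clears the lid.

Run:
```python
from h import *
i=camera_info("wrist");p=-np.array(i["R"]).T@np.array(i["t"]);s=read_state();R=Ro.from_rotvec(s["eef_rot"])
print(p.round(3),R.inv().apply(p-s["eef_pos"]).round(3)); a=np.array([.9577,-.2877]);print((p[:2]-[.549,-.165])@a)
```

```text
[ 0.462 -0.139  0.251] [ 0.072 -0.001 -0.069]
-0.09097602230099004
```

The camera sits 72 mm out on the bin side, which is too close to the lid. I turn the tool a quarter turn so the camera is to the side.

Run:
```python
from h import *
b=np.array([.549,-.165]);yaw=-.292;a=np.array([.9577,-.2877])
R0=pose(yaw,.15); base=None
for f in (.25,.5,.75,1):
    R=Ro.from_euler('z',yaw+f*np.pi/2)*Ro.from_euler('x',np.pi)
    R=Ro.from_rotvec(.15*np.array([a[1],-a[0],0]))*R   # tilt z toward +a
    print(R.apply([0,0,1]).round(3)); rel([*(b-.141*a),.08],.073,R)
print(read_state()["joint_pos"])
```

```text
[ 0.143 -0.043 -0.989]
t cm [-0.3  -0.16  1.96] w [ 0.     0.001 -0.393] tcp [ 0.404 -0.121  0.152]
[ 0.143 -0.043 -0.989]
t cm [-0.3  -0.16  1.96] w [ 0.     0.001 -0.786] tcp [ 0.404 -0.121  0.152]
[ 0.143 -0.043 -0.989]
t cm [-0.3  -0.16  1.96] w [-0.000e+00  1.000e-03 -1.178e+00] tcp [ 0.404 -0.121  0.152]
[ 0.143 -0.043 -0.989]
t cm [-0.3  -0.16  1.96] w [-0.000e+00  1.000e-03 -1.571e+00] tcp [ 0.404 -0.121  0.152]
[-0.36144864 -0.49311635  2.18520136  0.01038103  1.30049596  1.49972421]
```

Call:
jog_arm([
  {"tx": 0, "ty": -0.1, "tz": 0, "wx": 0, "wy": 0, "wz": -0.18, "grip": 0},
  {"tx": 0, "ty": -0.1, "tz": 0, "wx": 0, "wy": 0, "wz": -0.36, "grip": 0},
  {"tx": 0, "ty": -0.1, "tz": 0, "wx": 0, "wy": 0, "wz": -0.54, "grip": 0},
  {"tx": 0, "ty": -0.1, "tz": 0, "wx": 0, "wy": 0, "wz": -0.72, "grip": 0},
  {"tx": 0, "ty": -0.1, "tz": 0, "wx": 0, "wy": 0, "wz": -0.9, "grip": 0},
  {"tx": 0, "ty": -0.1, "tz": 0, "wx": 0, "wy": 0, "wz": -1.08, "grip": 0},
  {"tx": 0, "ty": -0.1, "tz": 0.5, "wx": 0, "wy": 0, "wz": -1.26, "grip": 0},
  {"tx": -0.2, "ty": -0.1, "tz": 1, "wx": 0, "wy": 0, "wz": -1.44, "grip": 0},
  {"tx": -0.3, "ty": -0.1, "tz": 1.5, "wx": 0, "wy": 0, "wz": -1.57, "grip": 0},
  {"tx": -0.3, "ty": -0.1, "tz": 2, "wx": 0, "wy": 0, "wz": -1.57, "grip": 0},
  {"tx": -0.3, "ty": -0.1, "tz": 2, "wx": 0, "wy": 0, "wz": -1.57, "grip": 0},
])

```text
time_s: 3.9
eef_pos: [0.4034, -0.1217, 0.1516]
eef_rot: [2.427, 1.796, 0.135]
ft_force: [0.1, -0.6, 0.0]
finger_gap: -0.0001
gripper_force: 0.0
```

Run:
```python
from h import *
b=np.array([.549,-.165]);a=np.array([.9577,-.2877])
R=Ro.from_rotvec(.15*np.array([a[1],-a[0],0]))*Ro.from_euler('z',-.292+np.pi/2)*Ro.from_euler('x',np.pi)
for z in(.06,.04,.02): rel([*(b-.141*a),z],.073,R)
s=read_state();print(s["time_s"],s["ft_force"],s["joint_pos"])
i=camera_info("wrist");print(-np.array(i["R"]).T@np.array(i["t"]))
```

```text
t cm [ 0.04 -0.29  1.92] w [-0.001  0.    -0.005] tcp [ 0.404 -0.121  0.132]
t cm [ 0.04 -0.59  3.9 ] w [-0.001  0.    -0.005] tcp [ 0.404 -0.121  0.112]
t cm [ 0.04 -0.89  5.87] w [-0.001  0.    -0.005] tcp [ 0.404 -0.121  0.092]
3.9 [ 0.08667498 -0.6049703   0.00555302] [-0.35844241 -0.47671704  2.20848618  0.01013071  1.26096308 -0.06411628]
[ 0.4152173  -0.04905656  0.22015105]
```

Call:
jog_arm([
  {"tx": 0, "ty": -0.15, "tz": 1, "wx": 0, "wy": 0, "wz": 0, "grip": 0},
  {"tx": 0, "ty": -0.3, "tz": 2, "wx": 0, "wy": 0, "wz": 0, "grip": 0},
  {"tx": 0, "ty": -0.4, "tz": 2.5, "wx": 0, "wy": 0, "wz": 0, "grip": 0},
  {"tx": 0, "ty": -0.45, "tz": 2.9, "wx": 0, "wy": 0, "wz": 0, "grip": 0},
  {"tx": 0, "ty": -0.45, "tz": 2.9, "wx": 0, "wy": 0, "wz": 0, "grip": 0},
])

```text
time_s: 4.53
eef_pos: [0.4035, -0.1208, 0.1221]
eef_rot: [2.423, 1.801, 0.135]
ft_force: [-0.2, -0.5, -0.0]
finger_gap: 0.0001
gripper_force: 0.0
```

Call:
jog_arm([
  {"tx": 0, "ty": -0.1, "tz": 0.7, "wx": 0, "wy": 0, "wz": 0, "grip": 0},
  {"tx": 0, "ty": -0.15, "tz": 1.0, "wx": 0, "wy": 0, "wz": 0, "grip": 0},
  {"tx": 0, "ty": -0.2, "tz": 1.3, "wx": 0, "wy": 0, "wz": 0, "grip": 0},
  {"tx": 0, "ty": -0.25, "tz": 1.6, "wx": 0, "wy": 0, "wz": 0, "grip": 0},
  {"tx": 0, "ty": -0.3, "tz": 1.9, "wx": 0, "wy": 0, "wz": 0, "grip": 0},
  {"tx": 0, "ty": -0.35, "tz": 2.2, "wx": 0, "wy": 0, "wz": 0, "grip": 0},
  {"tx": 0, "ty": -0.4, "tz": 2.5, "wx": 0, "wy": 0, "wz": 0, "grip": 0},
  {"tx": 0, "ty": -0.4, "tz": 2.7, "wx": 0, "wy": 0, "wz": 0, "grip": 0},
])

```text
time_s: 5.52
eef_pos: [0.4034, -0.1208, 0.095]
eef_rot: [2.423, 1.801, 0.135]
ft_force: [-4.0, 0.9, 4.4]
finger_gap: 0.0001
gripper_force: 2.7
```

Call:
jog_arm([
  {"tx": 0, "ty": 0, "tz": 0.2, "wx": 0, "wy": 0, "wz": 0, "grip": 0},
  {"tx": 0, "ty": 0, "tz": 0.3, "wx": 0, "wy": 0, "wz": 0, "grip": 0},
  {"tx": 0, "ty": 0, "tz": 0.3, "wx": 0, "wy": 0, "wz": 0, "grip": 0},
])

```text
time_s: 5.9
eef_pos: [0.404, -0.121, 0.092]
eef_rot: [2.423, 1.801, 0.135]
ft_force: [-3.6, 0.9, 1.9]
finger_gap: -0.0003
gripper_force: 1.4
```

Run:
```python
from h import *
im,_=get_image("scene");im2,_=get_image("wrist")
cv2.imwrite("pics/c.png",np.hstack([cv2.resize(im[90:330,250:470],(390,425)),cv2.resize(im2,(400,425))])[:,:,::-1])
pp("bin_lid_front","top");pp("bin_lid_front","scene");pp("bin_tread","scene")
```

```text
bin_lid_front top [ 0.474 -0.142  0.159] 0.85
bin_lid_front top [ 0.52  -0.399 -0.002] 0.23
bin_lid_front scene [ 0.631 -0.187  0.329] 0.95
```

View pics/c.png

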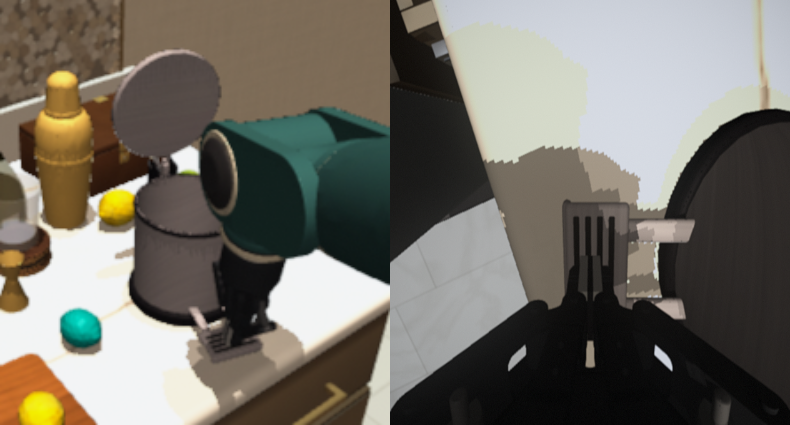

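The lid stands about upright at (168,105) and the push force is only 2 N, so the pedal isn't on its stop yet. I press further.

Call:
jog_arm([
  {"tx": 0, "ty": 0, "tz": 0.2, "wx": 0, "wy": 0, "wz": 0, "grip": 0},
  {"tx": 0, "ty": 0, "tz": 0.3, "wx": 0, "wy": 0, "wz": 0, "grip": 0},
  {"tx": 0, "ty": 0, "tz": 0.3, "wx": 0, "wy": 0, "wz": 0, "grip": 0},
])

```text
time_s: 6.52
eef_pos: [0.4044, -0.1211, 0.0895]
eef_rot: [2.423, 1.801, 0.135]
ft_force: [-9.7, 3.5, 12.9]
finger_gap: 0.0002
gripper_force: 7.3
```

Run:
```python
from h import *
get_image("scene")
pp("bin_lid_front","scene");pp("bin_hinge","scene");pp("bin_mouth","scene")
```

```text
bin_lid_front scene [ 0.675 -0.204  0.325] 0.56
bin_hinge scene [ 0.639 -0.191  0.16 ] 0.98
bin_mouth scene [ 0.548 -0.163  0.149] 0.73
```

At the stop the force is 13 N, the lid leans fully back and the bin hasn't moved. I back off and work out the way to the lime.

Call:
jog_arm([
  {"tx": 0, "ty": 0, "tz": -1, "wx": 0, "wy": 0, "wz": 0, "grip": 0},
  {"tx": 0, "ty": 0, "tz": -2.5, "wx": 0, "wy": 0, "wz": 0, "grip": 0},
  {"tx": 0, "ty": 0, "tz": -6, "wx": 0, "wy": 0, "wz": 0, "grip": 0},
  {"tx": 0, "ty": 0, "tz": -10, "wx": 0, "wy": 0, "wz": 0, "grip": 0},
  {"tx": 0, "ty": 0, "tz": -10, "wx": 0, "wy": 0, "wz": 0, "grip": 0},
])

```text
time_s: 7.35
eef_pos: [0.3907, -0.1171, 0.1918]
eef_rot: [2.418, 1.798, 0.139]
ft_force: [0.1, -0.2, -0.6]
finger_gap: 0.0002
gripper_force: 0.0
```

Run:
```python
from h import *
rel([.502,.23,.17],.073,pose(np.pi/2)); rel([.502,.279,.17],.073,pose(np.pi/2))
```

```text
t cm [36.44  1.44 -4.97] w [ 0.154  0.023 -0.292] tcp [0.502 0.23  0.243]
t cm [41.13  0.05 -5.19] w [ 0.154  0.023 -0.292] tcp [0.502 0.279 0.243]
```

Call:
jog_arm([
  {"tx": 4, "ty": 0, "tz": -3, "wx": 0.05, "wy": 0, "wz": -0.08, "grip": 0.5},
  {"tx": 9, "ty": 0, "tz": -5, "wx": 0.1, "wy": 0.01, "wz": -0.16, "grip": 1},
  {"tx": 14, "ty": 0.5, "tz": -5, "wx": 0.154, "wy": 0.023, "wz": -0.24, "grip": 1},
  {"tx": 20, "ty": 0.8, "tz": -5, "wx": 0.154, "wy": 0.023, "wz": -0.29, "grip": 1},
  {"tx": 26, "ty": 1, "tz": -5, "wx": 0.154, "wy": 0.023, "wz": -0.29, "grip": 1},
  {"tx": 31, "ty": 1.2, "tz": -5, "wx": 0.154, "wy": 0.023, "wz": -0.29, "grip": 1},
  {"tx": 34, "ty": 1.4, "tz": -5, "wx": 0.154, "wy": 0.023, "wz": -0.29, "grip": 1},
  {"tx": 36.4, "ty": 1.4, "tz": -5, "wx": 0.154, "wy": 0.023, "wz": -0.29, "grip": 1},
  {"tx": 36.4, "ty": 1.4, "tz": -5, "wx": 0.154, "wy": 0.023, "wz": -0.29, "grip": 1},
  {"tx": 36.4, "ty": 1.4, "tz": -5, "wx": 0.154, "wy": 0.023, "wz": -0.29, "grip": 1},
])

```text
time_s: 8.6
eef_pos: [0.501, 0.2293, 0.2394]
eef_rot: [-2.22, -2.216, 0.004]
ft_force: [0.6, -0.1, -0.4]
finger_gap: 0.086
gripper_force: 0.0
```

Run:
```python
from h import *
c="wrist";i=camera_info(c);im,d=get_image(c);cv2.imwrite("pics/w.png",im[:,:,::-1])
pp("lime_mid",c);q=trace("lime_mid",c)[0];m=q["mask"]&(d>0)
v,u=np.nonzero(m);z=d[v,u]
P=(np.c_[(u-i["cx"])*z/i["fx"],(v-i["cy"])*z/i["fy"],z]-np.array(i["t"]))@np.array(i["R"])
P=P[P[:,2]>.035];r=cv2.minAreaRect((P[:,:2]*1000).astype(np.float32));print(q["p"],len(P),r,P[:,2].max())
w,V=np.linalg.eigh(np.cov(P[:,:2].T));print(V[:,1],np.sqrt(w))
for zz in (.10,.043): rel([*(np.array(r[0])/1000),zz],.054,pose(np.pi/2))
get_image("scene");pp("bin_lid_front","scene")
```

```text
lime_mid wrist [0.504 0.281 0.04 ] 0.94
0.92 3004 ((501.886962890625, 281.2503356933594), (42.041046142578125, 44.69334030151367), 30.357261657714844) 0.06556709260513605
[0.05260288 0.99861551] [0.00991053 0.01178928]
t cm [5.19 0.12 8.58] w [-0.005 -0.002 -0.002] tcp [0.502 0.281 0.154]
t cm [ 5.18  0.14 14.28] w [-0.005 -0.002 -0.002] tcp [0.502 0.281 0.097]
```

View pics/w.png

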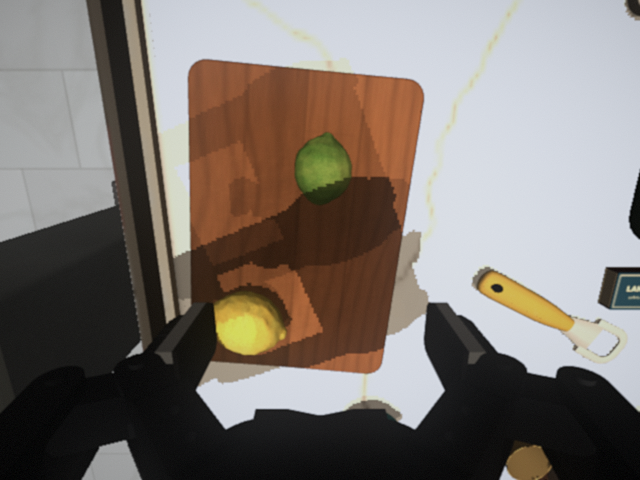

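The wrist view shows the lime at (323,167), stem upward, with its long axis across the closing line, and the lemon at (250,322), clear of the grasp.

Call:
jog_arm([
  {"tx": 3, "ty": 0.1, "tz": 2, "wx": 0, "wy": 0, "wz": 0, "grip": 1},
  {"tx": 5.2, "ty": 0.1, "tz": 5, "wx": 0, "wy": 0, "wz": 0, "grip": 1},
  {"tx": 5.2, "ty": 0.1, "tz": 9, "wx": 0, "wy": 0, "wz": 0, "grip": 1},
  {"tx": 5.2, "ty": 0.1, "tz": 12, "wx": 0, "wy": 0, "wz": 0, "grip": 1},
  {"tx": 5.2, "ty": 0.1, "tz": 14, "wx": 0, "wy": 0, "wz": 0, "grip": 1},
  {"tx": 5.2, "ty": 0.1, "tz": 14.6, "wx": 0, "wy": 0, "wz": 0, "grip": 1},
  {"tx": 5.2, "ty": 0.1, "tz": 14.6, "wx": 0, "wy": 0, "wz": 0, "grip": 0.6},
  {"tx": 5.2, "ty": 0.1, "tz": 14.6, "wx": 0, "wy": 0, "wz": 0, "grip": 0.3},
  {"tx": 5.2, "ty": 0.1, "tz": 14.6, "wx": 0, "wy": 0, "wz": 0, "grip": 0.3},
  {"tx": 5.2, "ty": 0.1, "tz": 14.6, "wx": 0, "wy": 0, "wz": 0, "grip": 0.3},
  {"tx": 5.2, "ty": 0.1, "tz": 14.6, "wx": 0, "wy": 0, "wz": 0, "grip": 0.3},
], squeeze=25)

```text
time_s: 10.22
eef_pos: [0.5019, 0.2824, 0.095]
eef_rot: [-2.22, -2.217, 0.001]
ft_force: [-0.1, -0.9, 4.8]
finger_gap: 0.0398
gripper_force: 24.9
```

Run:
```python
from h import *
b=np.array([.549,-.165]);a=np.array([.9577,-.2877]);X=b-.014*a
R=pose(-.292+np.pi/2)
rel([*X,.31],0,R);rel([*X,.22],0,R)
```

```text
t cm [-44.27   3.36 -21.64] w [-0.004 -0.002  0.291] tcp [ 0.536 -0.161  0.31 ]
t cm [-44.3    3.39 -12.64] w [-0.004 -0.002  0.291] tcp [ 0.536 -0.161  0.22 ]
```

Call:
jog_arm([
  {"tx": 0, "ty": 0, "tz": -3, "wx": 0, "wy": 0, "wz": 0, "grip": 0.3},
  {"tx": 0, "ty": 0, "tz": -8, "wx": 0, "wy": 0, "wz": 0, "grip": 0.3},
  {"tx": 0, "ty": 0, "tz": -14, "wx": 0, "wy": 0, "wz": 0, "grip": 0.3},
  {"tx": 0, "ty": 0, "tz": -19, "wx": 0, "wy": 0, "wz": 0, "grip": 0.3},
  {"tx": 0, "ty": 0, "tz": -21, "wx": 0, "wy": 0, "wz": 0, "grip": 0.3},
  {"tx": 0, "ty": 0, "tz": -21, "wx": 0, "wy": 0, "wz": 0, "grip": 0.3},
])

```text
time_s: 10.98
eef_pos: [0.5027, 0.2818, 0.3048]
eef_rot: [-2.22, -2.217, 0.0]
ft_force: [-0.2, 0.4, -2.0]
finger_gap: 0.0402
gripper_force: 25.4
```

Run:
```python
from h import *
b=np.array([.549,-.165]);a=np.array([.9577,-.2877]);X=b-.014*a
R=pose(-.292+np.pi/2)
rel([*X,.31],0,R);rel([*X,.22],0,R);print(read_state()["joint_pos"])
```

```text
t cm [-44.27   3.36  -0.67] w [-0.004 -0.003  0.29 ] tcp [ 0.536 -0.161  0.31 ]
t cm [-44.3    3.39   8.33] w [-0.004 -0.003  0.29 ] tcp [ 0.536 -0.161  0.22 ]
[ 0.46512123 -0.09866443  1.65627696  0.00426443  1.58555221  0.46669756]
```

Call:
jog_arm([
  {"tx": -3, "ty": 0.2, "tz": 0, "wx": 0, "wy": 0, "wz": 0, "grip": 0.3},
  {"tx": -8, "ty": 0.5, "tz": 0, "wx": 0, "wy": 0, "wz": 0.05, "grip": 0.3},
  {"tx": -14, "ty": 1, "tz": 0, "wx": 0, "wy": 0, "wz": 0.1, "grip": 0.3},
  {"tx": -20, "ty": 1.5, "tz": 0, "wx": 0, "wy": 0, "wz": 0.15, "grip": 0.3},
  {"tx": -26, "ty": 2, "tz": 0, "wx": 0, "wy": 0, "wz": 0.2, "grip": 0.3},
  {"tx": -32, "ty": 2.5, "tz": 0, "wx": 0, "wy": 0, "wz": 0.25, "grip": 0.3},
  {"tx": -37, "ty": 2.9, "tz": 0, "wx": 0, "wy": 0, "wz": 0.29, "grip": 0.3},
  {"tx": -41, "ty": 3.2, "tz": 0, "wx": 0, "wy": 0, "wz": 0.29, "grip": 0.3},
  {"tx": -43.5, "ty": 3.4, "tz": 0, "wx": 0, "wy": 0, "wz": 0.29, "grip": 0.3},
  {"tx": -44.3, "ty": 3.4, "tz": 2, "wx": 0, "wy": 0, "wz": 0.29, "grip": 0.3},
  {"tx": -44.3, "ty": 3.4, "tz": 5, "wx": 0, "wy": 0, "wz": 0.29, "grip": 0.3},
  {"tx": -44.3, "ty": 3.4, "tz": 5, "wx": 0, "wy": 0, "wz": 0.29, "grip": 0.3},
])

```text
time_s: 12.48
eef_pos: [0.5345, -0.1603, 0.2483]
eef_rot: [-2.512, -1.87, 0.01]
ft_force: [1.0, 0.4, -0.4]
finger_gap: 0.0398
gripper_force: 25.5
```

Run:
```python
from h import *
im,_=get_image("scene");im2,_=get_image("wrist")
cv2.imwrite("pics/d.png",np.hstack([cv2.resize(im[50:330,220:470],(390,437)),cv2.resize(im2,(400,437))])[:,:,::-1])
```

```text
(no output)
```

View pics/d.png

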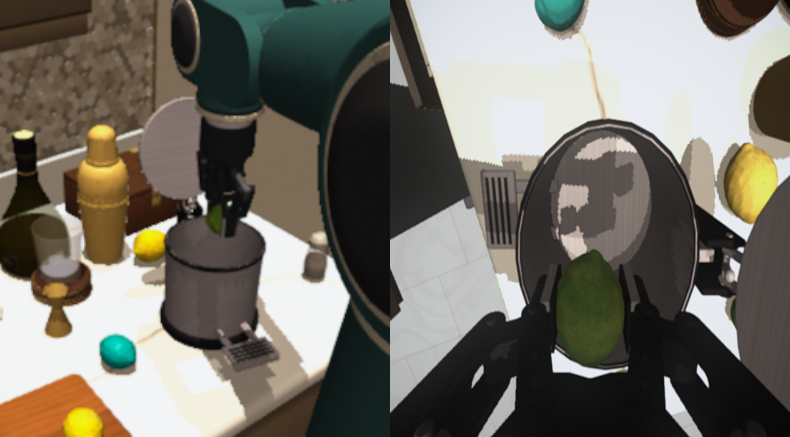

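The lime is held above the mouth and inside the rim, at (590,305) in the wrist half, with the lid open behind at (175,150). I lower it a little, release and lift, then measure what stands behind the lid.

Call:
jog_arm([
  {"tx": 0, "ty": 0, "tz": 2, "wx": 0, "wy": 0, "wz": 0, "grip": 0.3},
  {"tx": 0, "ty": 0, "tz": 3, "wx": 0, "wy": 0, "wz": 0, "grip": 0.3},
  {"tx": 0, "ty": 0, "tz": 3, "wx": 0, "wy": 0, "wz": 0, "grip": 0.75},
  {"tx": 0, "ty": 0, "tz": 3, "wx": 0, "wy": 0, "wz": 0, "grip": 0.75},
  {"tx": 0, "ty": 0, "tz": 3, "wx": 0, "wy": 0, "wz": 0, "grip": 0.75},
  {"tx": 0, "ty": 0, "tz": 3, "wx": 0, "wy": 0, "wz": 0, "grip": 0.75},
  {"tx": 0, "ty": 0, "tz": -1, "wx": 0, "wy": 0, "wz": 0, "grip": 0.75},
  {"tx": 0, "ty": 0, "tz": -6, "wx": 0, "wy": 0, "wz": 0, "grip": 0.75},
  {"tx": 0, "ty": 0, "tz": -12, "wx": 0, "wy": 0, "wz": 0, "grip": 0.4},
  {"tx": 0, "ty": 0, "tz": -17, "wx": 0, "wy": 0, "wz": 0, "grip": 0},
  {"tx": 0, "ty": 0, "tz": -21, "wx": 0, "wy": 0, "wz": 0, "grip": 0},
  {"tx": 0, "ty": 0, "tz": -21, "wx": 0, "wy": 0, "wz": 0, "grip": 0},
])

```text
time_s: 14.08
eef_pos: [0.5367, -0.1617, 0.4661]
eef_rot: [-2.52, -1.875, 0.0]
ft_force: [-0.4, -0.3, -0.8]
finger_gap: -0.0001
gripper_force: 0.0
```

Run:
```python
from h import *
i=camera_info("wrist");im,d=get_image("wrist")
def cloud(d,i):
    v,u=np.nonzero(d>0);z=d[v,u];return (np.c_[(u-i["cx"])*z/i["fx"],(v-i["cy"])*z/i["fy"],z]-np.array(i["t"]))@np.array(i["R"])
cv2.imwrite("pics/e.png",im[:,:,::-1])
pp("lime_mid","wrist")
s,ds=get_image("scene");pp("bin_lid_front","scene");pp("bin_hinge","scene");pp("bin_mouth","scene")
P=cloud(ds,camera_info("scene"))
a=np.array([.9577,-.2877]);n=np.array([.2877,.9577]);q=P[:,:2]-[.549,-.165];X=q@a;Y=q@n
# obstacles behind the lid, taller than 0.2
for x0 in np.arange(.14,.44,.04):
  for y0 in (-.15,-.1,-.05,0,.05,.1,.15):
    m=(X>x0)&(X<x0+.04)&(Y>y0)&(Y<y0+.05)
    if m.sum()>5 and P[m,2].max()>.12: print(round(x0,2),y0,P[m,2].max().round(3))
b=np.array([.549,-.165])
R=pose(-.292+np.pi/2)
for x,z in((-.0,.46),(.185,.46),(.185,.365),(.12,.365),(.09,.365)): rel([*(b+x*a-.015*n),z],0,R)
```

```text
lime_mid wrist [ 0.509 -0.148  0.038] 0.55
bin_lid_front scene [ 0.677 -0.2    0.323] 0.89
bin_hinge scene [ 0.636 -0.191  0.162] 0.92
bin_mouth scene [ 0.546 -0.165  0.148] 0.81
0.14 0.15 0.129
0.18 0.05 0.252
0.18 0.1 0.25
0.18 0.15 0.13
0.22 0.05 0.255
0.22 0.1 0.253
0.22 0.15 0.154
0.42 0.05 0.327
0.42 0.1 0.326
0.42 0.15 0.325
t cm [-1.47  1.28  0.12] w [-0.007 -0.001  0.001] tcp [ 0.545 -0.179  0.46 ]
t cm [-1.470e+00  1.978e+01 -1.000e-02] w [-0.007 -0.001  0.001] tcp [ 0.722 -0.233  0.46 ]
t cm [-1.48 19.85  9.49] w [-0.007 -0.001  0.001] tcp [ 0.722 -0.233  0.365]
t cm [-1.48 13.35  9.53] w [-0.007 -0.001  0.001] tcp [ 0.66  -0.214  0.365]
t cm [-1.48 10.35  9.56] w [-0.007 -0.001  0.001] tcp [ 0.631 -0.205  0.365]
```

View pics/e.png

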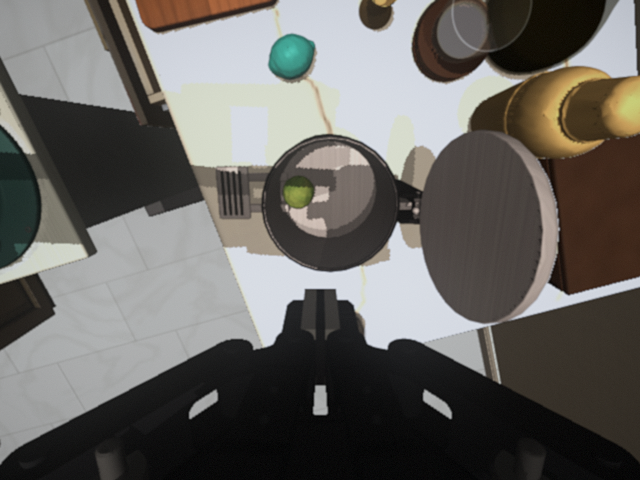

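The lime lies inside the bin at (298,192) and the lid still leans back at (490,225). The gold shaker at (570,110) reaches only 0.255 m up, which is below my path. I go over the lid, down behind it, and push it forward.

Call:
jog_arm([
  {"tx": -1.5, "ty": 4, "tz": 0, "wx": 0, "wy": 0, "wz": 0, "grip": 0},
  {"tx": -1.5, "ty": 9, "tz": 0, "wx": 0, "wy": 0, "wz": 0, "grip": 0},
  {"tx": -1.5, "ty": 14, "tz": 0, "wx": 0, "wy": 0, "wz": 0, "grip": 0},
  {"tx": -1.5, "ty": 18, "tz": 0, "wx": 0, "wy": 0, "wz": 0, "grip": 0},
  {"tx": -1.5, "ty": 20.5, "tz": 0, "wx": 0, "wy": 0, "wz": 0, "grip": 0},
  {"tx": -1.5, "ty": 20.5, "tz": 2, "wx": 0, "wy": 0, "wz": 0, "grip": 0},
  {"tx": -1.5, "ty": 20.5, "tz": 5, "wx": 0, "wy": 0, "wz": 0, "grip": 0},
  {"tx": -1.5, "ty": 20.5, "tz": 8, "wx": 0, "wy": 0, "wz": 0, "grip": 0},
  {"tx": -1.5, "ty": 20.5, "tz": 9.5, "wx": 0, "wy": 0, "wz": 0, "grip": 0},
  {"tx": -1.5, "ty": 20.5, "tz": 9.5, "wx": 0, "wy": 0, "wz": 0, "grip": 0},
])

```text
time_s: 15.62
eef_pos: [0.7281, -0.2347, 0.3653]
eef_rot: [-2.515, -1.871, 0.006]
ft_force: [0.4, -0.6, 0.6]
finger_gap: -0.0001
gripper_force: 0.0
```

Run:
```python
from h import *
im,_=get_image("scene");cv2.imwrite("pics/f.png",cv2.resize(im[40:300,240:480],(600,600))[:,:,::-1])
pp("bin_lid_front","scene");print(read_state()["ft_force"])
```

```text
bin_lid_front scene [ 0.678 -0.2    0.324] 0.91
[0.09503559 0.47554398 0.57104559]
```

View pics/f.png

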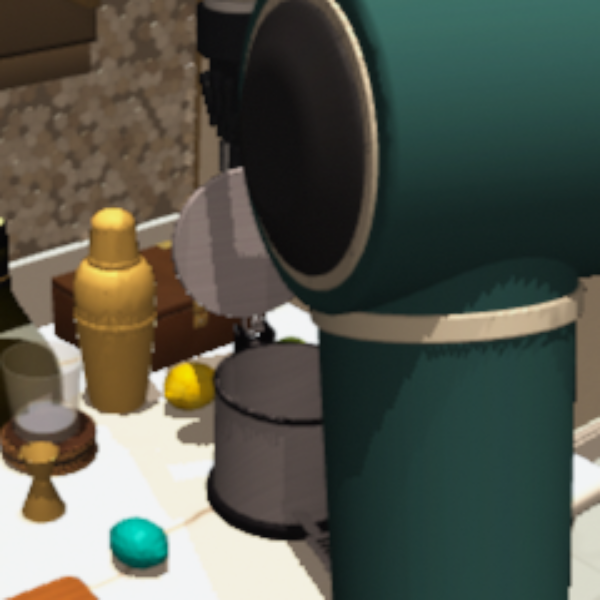

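The fingertips at (225,155) are behind the lid at (240,240). I push forward.

Call:
jog_arm([
  {"tx": 0, "ty": -1, "tz": 0, "wx": 0, "wy": 0, "wz": 0, "grip": 0},
  {"tx": 0, "ty": -2, "tz": 0, "wx": 0, "wy": 0, "wz": 0, "grip": 0},
  {"tx": 0, "ty": -3, "tz": 0, "wx": 0, "wy": 0, "wz": 0, "grip": 0},
  {"tx": 0, "ty": -4, "tz": 0, "wx": 0, "wy": 0, "wz": 0, "grip": 0},
  {"tx": 0, "ty": -5, "tz": 0, "wx": 0, "wy": 0, "wz": 0, "grip": 0},
  {"tx": 0, "ty": -6, "tz": 0, "wx": 0, "wy": 0, "wz": 0, "grip": 0},
  {"tx": 0, "ty": -7, "tz": 0, "wx": 0, "wy": 0, "wz": 0, "grip": 0},
  {"tx": 0, "ty": -8, "tz": 0, "wx": 0, "wy": 0, "wz": 0, "grip": 0},
  {"tx": 0, "ty": -9, "tz": 0, "wx": 0, "wy": 0, "wz": 0, "grip": 0},
  {"tx": 0, "ty": -9, "tz": 0, "wx": 0, "wy": 0, "wz": 0, "grip": 0},
])

```text
time_s: 16.98
eef_pos: [0.6415, -0.2087, 0.3673]
eef_rot: [-2.517, -1.873, 0.004]
ft_force: [0.7, -0.3, -0.9]
finger_gap: 0.0001
gripper_force: 0.0
```

Call:
jog_arm([
  {"tx": 0, "ty": 0, "tz": -3, "wx": 0, "wy": 0, "wz": 0, "grip": 0},
  {"tx": 0, "ty": 0, "tz": -7, "wx": 0, "wy": 0, "wz": 0, "grip": 0},
  {"tx": 0, "ty": 0, "tz": -10, "wx": 0, "wy": 0, "wz": 0, "grip": 0},
  {"tx": 0, "ty": 0, "tz": -10, "wx": 0, "wy": 0, "wz": 0, "grip": 0},
  {"tx": 0, "ty": -4, "tz": -10, "wx": 0, "wy": 0, "wz": 0, "grip": 0},
  {"tx": 0, "ty": -9, "tz": -10, "wx": 0, "wy": 0, "wz": 0, "grip": 0},
  {"tx": 0, "ty": -14, "tz": -10, "wx": 0, "wy": 0, "wz": 0, "grip": 0},
  {"tx": 0, "ty": -18, "tz": -10, "wx": 0, "wy": 0, "wz": 0, "grip": 0},
  {"tx": 0, "ty": -18, "tz": -10, "wx": 0, "wy": 0, "wz": 0, "grip": 0},
])

```text
time_s: 18.1
eef_pos: [0.4684, -0.1568, 0.4683]
eef_rot: [-2.518, -1.873, 0.003]
ft_force: [-0.1, -0.6, 0.4]
finger_gap: 0.0
gripper_force: 0.0
```

Run:
```python
from h import *
im,_=get_image("wrist");s,_=get_image("scene");cv2.imwrite("pics/g.png",np.hstack([cv2.resize(s,(400,500)),cv2.resize(im,(400,500))])[:,:,::-1])
for c in("scene","wrist"): pp("bin_lid_front",c);pp("bin_hinge",c)
pp("bin","scene");pp("jigger","scene");pp("lemon_mid","scene");print(read_state()["time_s"])
get_image("top")
pp("salt_shaker","top")
```

```text
bin_lid_front scene [ 0.476 -0.144  0.157] 0.65
bin_hinge scene [ 0.636 -0.192  0.159] 0.97
bin_lid_front wrist [ 0.47  -0.142  0.157] 0.95
bin_lid_front wrist [ 0.547 -0.166  0.147] 0.15
bin_hinge wrist [ 0.636 -0.191  0.156] 0.76
bin scene [ 0.546 -0.168 -0.001] 0.64
jigger scene [0.676 0.043 0.001] 0.81
jigger scene [ 0.418 -0.126  0.042] 0.58
lemon_mid scene [0.441 0.153 0.044] 0.78
lemon_mid scene [0.552 0.017 0.024] 0.65
lemon_mid scene [ 0.635 -0.192  0.161] 0.61
18.55
salt_shaker top [ 0.522 -0.395 -0.002] 0.45
```

View pics/g.png

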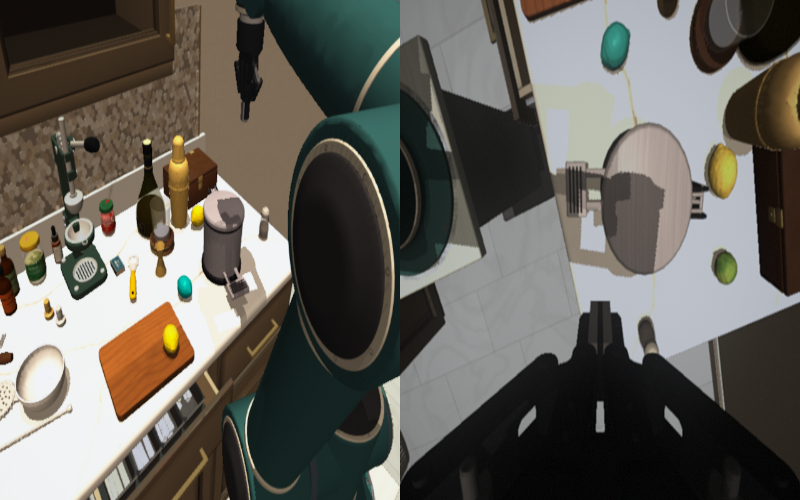

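The lid is fully shut at (648,198), with its front edge at z 0.157. The lemon is still on the board at (171,338), the bystanders are where they were, and the arm is clear.

```bash
python3 -c "
from station import *
print(sign_off())"
```

```text
the job is handed in; nothing more can be done
None
```

The lime is in the bin and the lid is fully shut again; the bin, the lemon and the bystanders I checked (jigger, salt shaker) are where they were, and I signed off at about 18.6 s of the 72 s allowed.

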